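# Take the hooped gouge from the tool drawer and hold its edge up for inspection

## Task

Pull the chest's top drawer out to its stop and, from the three carving tools lying in it, take the mallet gouge (the one with the thick straight handle and a steel hoop round its butt): draw its blade back out of the slotted edge guard and lift it out. Tip it so that the cutting edge points up at a slope of 45 degrees or steeper, and finish holding it still in the gripper like that with the whole tool clear above the top of the chest, ready for its edge to be looked over. Leave the drawer open, the other two tools in their slots, the lower drawer shut and the mallet and sharpening stone where they are.

Things in the scene. Friction and masses are not known exactly. Their poses are not given: they have to be found in the camera images.
- chest: Dark wooden bench chest with two drawers, 300 mm deep (x), 330 wide (y), 176 high, fixed on the bench; shifted and turned a little from start to start. Origin on the bench under the middle of its front. Its front faces its own -x, towards the robot; +y left as the robot sees it, +z up. With the top drawer fully out, the chest's front edge lies 135 mm beyond the middle of the butt rest.
- tool_drawer (a joint): Slide of the top drawer in m: 0 shut, 0.200 at its stop fully out (towards the chest's own -x). About 2 N of rubbing to move it; it stays where it is left.
- drawer_handle (a point): Middle of the top drawer's dark steel bow handle: a level round bar 10 mm thick, 95 mm of it straight along the chest's y, its centre line 42 mm in front of the drawer front, 140 mm above the bench, 36 mm below the chest's top. Axes parallel to the chest's; moves with the drawer.
- hooped_gouge: Mallet gouge, 190 mm long, about 0.17 kg. Origin: centre of the butt end; own +x along its axis to the cutting edge. Round handle 30 mm thick to x = 108 mm, hoop at the butt; ferrule to 132; blade 20 mm wide to 190, its last 32 mm in the guard. Lies level along the drawer's x in any slot, axis 128 mm above the bench. Balances near x = 94; grip the handle from above at x = 85, 40 to 60 N.
- slim_gouge: Another gouge, same length and same frame, to be left in its slot: slender handle, 30 mm in diameter at the butt but tapering to 17 mm at the ferrule, no hoop.
- slim_chisel: A second slender-handled tool like it, with a slightly wider blade, to be left in its slot; same frame.
- lower_drawer (a joint): Slide of the chest's lower drawer in m, 0 shut; not used. Its like handle is 90 mm below the upper one.
- mallet: Wooden mallet lying on the bench to the robot's right: head 75 x 130 x 65 mm, handle 190 mm long; origin under the centre of the head.
- stone: Sharpening stone on a wooden base on the bench to the robot's left, 230 x 90 mm, 43 mm high; origin under its centre. (Between chest and robot a pale board being carved is fixed flat on the bench, at most 31 mm high.)
- butt_rest (a point): Bottom of the middle notch of the butt rest, a bar across the top drawer, 14 mm thick (x), 113 mm above the bench, 15 mm above the drawer floor; moves with it, axes as the chest. Notches 36 mm wide at y = -75, 0, +75 mm, posts between them to z = +15. Edge guard: a rail across the drawer from x = +149 to +176, top z = +35, with closed-over slots 30 mm wide at those y, open from z = +11 to +29.
- drawer_front (a point): Middle of the top edge of the top drawer's front board (15 mm thick, 326 mm wide, 72 mm high), 162 mm above the bench; axes parallel to the chest's; moves with the drawer. From here: inside of the drawer from x = +14 to +264 mm, drawer floor at z = -64, side walls at y = -144 and +144 with their top at z = -18.
There are look-alikes about, which are no part of the job. Of the things like the stone, leave any that is blue or green; of the rest the larger one is meant.

How it is judged:
On the way, in this order (a step that is already met when the one before it is completed fails the run):
1. the top drawer is pulled out to its stop, the mallet gouge still in its slot (value of joint tool_drawer above 0.19 m and x of hooped_gouge in the frame of butt_rest above -0.027 m), for 0.2 s.
2. the mallet gouge is drawn back out of the edge guard, held by the fingers (x of hooped_gouge in the frame of butt_rest below -0.043 m and contact force between the fingers and hooped_gouge above 1 N and value of joint tool_drawer above 0.18 m), for 0.1 s.
At the end, for the whole second after the job is handed in: Gripper holds the mallet gouge still, edge up within 48 deg of upright, butt over 195 mm above the bench, touching nothing else; top drawer within 20 mm of its stop, lower one open under 20 mm; slender tools in their slots (pulled under 25 mm, raised under 15); mallet and stone moved under 30 mm (angle between hooped_gouge's own x axis and vertical below 0.85 rad and height (world z) of hooped_gouge above 0.195 m and contact force between the fingers and hooped_gouge above 1 N and contact force between hooped_gouge and chest below 0.1 N and contact force between hooped_gouge and mallet below 0.1 N and contact force between hooped_gouge and stone below 0.1 N and linear speed of hooped_gouge below 0.03 m/s and angular speed of hooped_gouge below 0.3 rad/s and value of joint tool_drawer above 0.18 m and value of joint lower_drawer below 0.02 m and x of each of slim_gouge, slim_chisel in the frame of butt_rest above -0.034 m and z of each of slim_gouge, slim_chisel in the frame of butt_rest below 0.03 m and distance of each of mallet, stone from where it was at the start of the episode below 0.03 m); the arm keeps its last pose, push and grip.
It fails at once if one of the slender tools is pulled or lifted out of its slot (x of any of slim_gouge, slim_chisel in the frame of butt_rest below -0.041 m or z of any of slim_gouge, slim_chisel in the frame of butt_rest above 0.045 m).
It fails at once if the mallet or the sharpening stone is pushed away (distance of any of mallet, stone from where it was at the start of the episode above 0.05 m).
It fails at once if the lower drawer is pulled open (value of joint lower_drawer above 0.04 m).
It also fails if it takes over 64 s, if anything falls off the work surface, if the arm or the gripper's body presses on something with over 40 N, if the wrist force passes 120 N, or if a joint passes its speed limit or range.

## Robot

A 7-joint arm with a two-finger parallel gripper is mounted at the origin on the work surface. World frame = base frame: x ahead of the robot, y to its left, z up, the work surface at z = 0. Lengths are in m, angles in rad, forces in N, time in s.
With the tool pointing down it reaches from about 0.425 to 1.025 m from the base axis. Payload 9.4 kg.
Tool frame: the origin (TCP) lies on the mounting face of the last link; the fingertips stand 173 mm ahead of it and the grasp point (between the pads) lies 155 mm ahead of it; x points along the fingers, y is the direction in which the jaws open and shut, and the axes are right-handed (so a half turn about x gives the same grasp; the last joint's range is limited). The gripper opens to 85 mm and grips with 20 to 120 N. Pads are 22 mm wide; open, the fingers measure 114 mm over their backs; the gripper's body (76 mm by 85 mm) begins 54 mm behind the grasp point. The pads swing forward as they close: fully open they stand 13 mm farther back than shut.
Start: joints at [-1.298, 0.599, -0.003, 1.599, 0.002, 0.943, -0.08], TCP at [0.248, 0.681, 0.405] pointing down, gripper open.
Joint ranges: [-2.57, 2.57], [-0.35, 1.97], [-1.29, 1.29], [0.11, 2.56], [-1.05, 4.19], [0.11, 1.86], [-2.63, 2.63]. Speed limits (rad/s): [2.22, 2.22, 3.01, 3.01, 3.14, 3.14, 3.14].

## Interface

Orientations are given as a unit quaternion [x, y, z, w].
In Python, from cell import r gives the robot as it stands. The module is installed in compiled form; this text tells all that it offers.
- The arm moves only by the tool jog_arm, never from a script. Its argument "motion" is a list that holds one entry, the list of rows, each a list of 6 numbers: the shift along the tool's x, y, z in cm, then the turn, a rotation vector about the tool's x, y, z in degrees. In form: [[[tx, ty, tz, ax, ay, az], ...]]. A call has 1 to 20 rows; each row is the pose to reach, as a shift and turn from the pose measured when the call began, along the tool's axes at that moment; what a row does not reach only later rows make up. A row lasts 1/12 s, in which the tool goes at most 41.7 mm and 7.16 degrees, less where a joint would pass 70% of its speed; a pose out of reach is approached as far as the arm can. A call with a gripper value outside its range is refused whole. "claw" is the closure, from -1 (fully open) to 1 (shut), so that 0 is half open, set as the call begins (left out, the last holds). The fingers move at their own pace and stop on an object; "grip_force" is the grip in N (left out, the last holds). Time passes only in rows, so rows that repeat a pose let the fingers close. It gives the time, the measured TCP pose, the force and the opening at its end, in the units of the state.
- r.get_state(): the state, without advancing time (a new reading comes with each control period).
- r.get_image(name): name is "scene" or "top" or "wrist"; returns a dict with "img" (480x640x3 uint8, red, green, blue), "fx", "fy", "cx", "cy" (pixels), "k1" (the pictures are not rectified: a ray, as slopes to the right and down, at radius r is drawn at 1 + k1 r^2 times it, then the intrinsics apply), "R" (3x3) and "t" (3): a world point X has camera coordinates R X + t. Camera axes: x right, y down, z forward; pixel columns grow to the right and rows downward; lengths in m; the calibration is good to about 2 mm. A picture is of the moment at which its call begins. There is no depth.
- r.job_done(): hands the job in, once; it reports no verdict.
The state is a dict: "time": time; "q": joint angles; "joint_vel": joint speeds; "effort": joint torques, N m; "tool_pos": TCP position; "orientation": TCP orientation; "ft_force": force on the tool from outside, world axes, zero at the start; "torque": the same for the moment, N m; "width": finger opening in m.
Only numpy, scipy, OpenCV 4.12 (cv2) and the standard library are available. Lean on these libraries where they do the work, as an engineer would, in place of code of your own. Each camera call takes 0.05 s, during which the arm holds its last target. There are 200 camera calls.

## Working session

There is one attempt and no reset: what is moved stays moved. The work goes in short steps, Python scripts to look and compute and a tool call to move; the robot and the scene stay as the last step left them, time stands still between calls to the robot, and variables do not carry over. Pictures are saved under pics/ and viewed, about 8 in all and at most 12, crops included, and the job is handed in when it is done.

Besides the shell and the picture viewer there is one more tool, called as name(argument=value, ...), one argument or row to a line, values as JSON. jog_arm: Moves the arm, as the interface text tells. Its arguments: {"type":"object","properties":{"motion":{"type":"array"},"claw":{"type":"number"},"grip_force":{"type":"number"}},"required":["motion"]}

```bash
mkdir -p pics
cat > h.py <<'E'
import numpy as np, cv2
from scipy.spatial.transform import Rotation as Ro
from cell import r
def snap(n,f):
    d=r.get_image(n); cv2.imwrite(f'pics/{f}.png',cv2.cvtColor(d['img'],cv2.COLOR_RGB2BGR))
    np.savez(f'pics/{f}.npz',**{k:d[k] for k in d}); return d
def load(f): return dict(np.load(f'pics/{f}.npz'))
def ray(d,u,v):
    K=np.array([[d['fx'],0,d['cx']],[0,d['fy'],d['cy']],[0,0,1]],float)
    p=np.array([(u-d['cx'])/d['fx'],(v-d['cy'])/d['fy']],float); q=p.copy()
    for _ in range(20): q=p/(1+d['k1']*(q@q))
    R=d['R']; return -R.T@d['t'], R.T@np.array([q[0],q[1],1])
def onz(d,u,v,z):
    c,w=ray(d,u,v); return c+w*(z-c[2])/w[2]
def proj(d,X):
    c=d['R']@np.asarray(X,float)+d['t']; q=c[:2]/c[2]; q=q*(1+d['k1']*(q@q))
    return np.array([d['fx']*q[0]+d['cx'],d['fy']*q[1]+d['cy']])
def delta(p,R):
    """tool-axis shift cm and rotvec deg from the current pose to TCP p, rotation R (Rotation)"""
    s=r.get_state(); R0=Ro.from_quat(s['orientation'])
    return np.round(R0.inv().apply(np.asarray(p)-s['tool_pos'])*100,2), np.round((R0.inv()*R).as_rotvec(degrees=True),1)
E
python3 - <<'E'
from h import *
s=r.get_state(); print(s)
print(Ro.from_quat(s['orientation']).as_matrix().round(3))
a=snap('scene','s0');b=snap('top','t0')
for d in(a,b): print(-d['R'].T@d['t'],d['R'][2],d['fx'],d['k1'])
E
```

```text
{'time': 0.0, 'q': array([-1.29766733,  0.60015734, -0.00251882,  1.6001112 ,  0.00184775,
        0.94291382, -0.07979243]), 'joint_vel': array([-6.35545951e-04, -4.96158041e-04, -4.41939550e-04,  4.31881581e-04,
        2.92290451e-04, -1.26256258e-04,  5.22258112e-05]), 'effort': array([-3.00672924e-03, -7.76460958e+01,  1.56386308e+00, -2.58015364e+01,
        1.23077517e-02,  9.00063518e-03,  4.09509005e-05]), 'tool_pos': array([0.2484279 , 0.68090364, 0.40380051]), 'orientation': array([ 0.1224666 ,  0.69634995, -0.12358883,  0.69629339]), 'ft_force': array([0.36373466, 0.20795021, 0.10690492]), 'torque': array([ 0.00550572, -0.00759395,  0.01257399]), 'width': 0.0855465429874818}
[[-0.     0.343  0.939]
 [-0.002  0.939 -0.343]
 [-1.    -0.002  0.   ]]
[ 0.91815432 -0.66102101  1.10990498] [-0.33552012  0.53499759 -0.77537334] 555.3072721751729 0.03766128608060927
[0.30073667 0.01688298 1.63112786] [ 0.1323856  -0.00472059 -0.99118705] 551.4003511377638 -0.09118262507390947
```

View pics/s0.png

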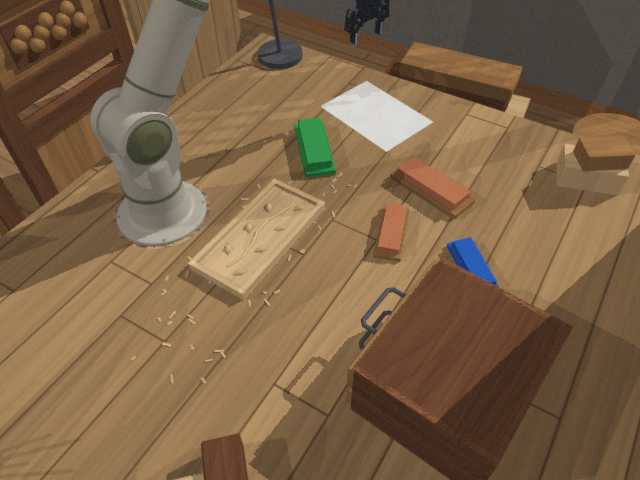

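View pics/t0.png

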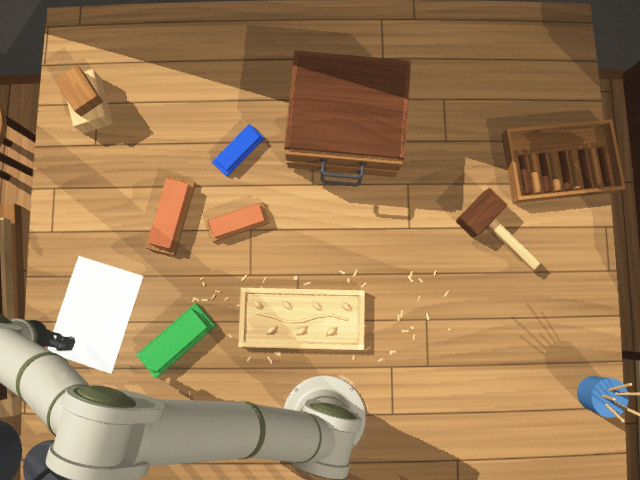

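The scene view shows the chest at (455,370) with its handles at (385,315). In the top view the chest spans (287..410, 52..170), and the handle is at (342,175).

- **Stone candidates:** red large (170,215), red small (237,221), blue (238,150), green (176,340). The meant one is the large red.
- **Mallet:** (483,212).
- **Tool rack on the right:** (565,160), a look-alike and not the drawer.

Next I'll crop the chest front closely.

Run:
```python
from h import *
im=cv2.imread('pics/t0.png')[130:200,270:430]; im2=cv2.imread('pics/s0.png')[250:390,330:490]
a=cv2.resize(im,None,fx=5,fy=5,interpolation=cv2.INTER_CUBIC)
cv2.imwrite('pics/c1.png',a[:, :800])
d=load('t0')
for n,p in dict(bl=(293,52),br=(410,61),fl=(287,152),fr=(404,162)).items(): print(n,onz(d,*p,.176).round(3))
# back-projected z of the same corner in the scene view
```

```text
bl [1.03  0.075 0.176]
br [ 1.001 -0.255  0.176]
fl [0.737 0.092 0.176]
fr [ 0.706 -0.227  0.176]
```

View pics/c1.png

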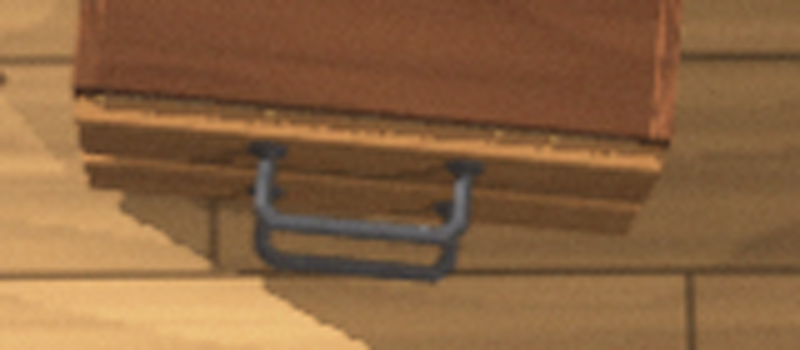

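The crop shows the chest's front top edge from crop (75,92) to (668,143). The upper handle bar runs from (268,218) to (455,235), and the lower handle sits below it at about y 265.

Run:
```python
from h import *
d=load('t0'); f=lambda x,y,z:onz(d,270+x/5,130+y/5,z)
A,B=f(75,92,.176),f(668,143,.176); h1,h2=f(268,218,.14),f(455,235,.14); hc=(h1+h2)/2
print(A,B,np.linalg.norm(A-B),h1,h2,np.linalg.norm(h1-h2))
v=A-B; y1=np.degrees(np.arctan2(-v[0],v[1])); v=h1-h2; print('yaw',y1,np.degrees(np.arctan2(-v[0],v[1])))
m=(A+B)/2; print(m)
t=np.radians(y1); ex=np.array([np.cos(t),np.sin(t),0]); ey=np.array([-ex[1],ex[0],0])
print('handle in front frame',(hc-m)@ex,(hc-m)@ey,hc)
s0=load('s0'); print('scene proj of handle',proj(s0,hc),'corner',proj(s0,A),proj(s0,B))
```

```text
[0.74714887 0.09755316 0.176     ] [ 0.71579051 -0.22582521  0.176     ] 0.3248952330578735 [ 0.68461382 -0.00756685  0.14      ] [ 0.67403872 -0.11128246  0.14      ] 0.10425334643845745
yaw -5.538718153758644 -5.821900845919398
[ 0.73146969 -0.06413602  0.176     ]
handle in front frame -0.052354701199566506 -0.0003434265088257584 [ 0.67932627 -0.05942466  0.14      ]
scene proj of handle [375.73919137 306.6397118 ] corner [439.49463606 258.26155255] [352.63509606 369.42933153]
```

```bash
cat >> h.py <<'E'
def down(yaw_y):
    """rotation: tool x down, tool y at the given heading (deg)"""
    t=np.radians(yaw_y); y=np.array([np.cos(t),np.sin(t),0]); x=np.array([0,0,-1.])
    return Ro.from_matrix(np.stack([x,y,np.cross(x,y)],1))
E
python3 - <<'E'
from h import *
print(delta([.679,-.0594,.40],down(-5.6)))
E
```

```text
(array([  0.47, -54.8 ,  65.82]), array([75.6,  0.1,  0.1]))
```

jog_arm(
  motion=[
    [[0.4, -54.8, 65.8, 75.6, 0, 0], [0.4, -54.8, 65.8, 75.6, 0, 0], [0.4, -54.8, 65.8, 75.6, 0, 0], [0.4, -54.8, 65.8, 75.6, 0, 0], [0.4, -54.8, 65.8, 75.6, 0, 0], [0.4, -54.8, 65.8, 75.6, 0, 0], [0.4, -54.8, 65.8, 75.6, 0, 0], [0.4, -54.8, 65.8, 75.6, 0, 0], [0.4, -54.8, 65.8, 75.6, 0, 0], [0.4, -54.8, 65.8, 75.6, 0, 0], [0.4, -54.8, 65.8, 75.6, 0, 0], [0.4, -54.8, 65.8, 75.6, 0, 0], [0.4, -54.8, 65.8, 75.6, 0, 0], [0.4, -54.8, 65.8, 75.6, 0, 0], [0.4, -54.8, 65.8, 75.6, 0, 0], [0.4, -54.8, 65.8, 75.6, 0, 0], [0.4, -54.8, 65.8, 75.6, 0, 0], [0.4, -54.8, 65.8, 75.6, 0, 0], [0.4, -54.8, 65.8, 75.6, 0, 0], [0.4, -54.8, 65.8, 75.6, 0, 0]],
  ],
  claw=0.06,
)

```text
time: 1.77
tool_pos: [0.6678, -0.0413, 0.4005]
orientation: [-0.523, -0.475, 0.525, -0.475]
ft_force: [1.5, 1.0, -0.7]
width: 0.0402
```

jog_arm(
  motion=[
    [[0, 0, 0, 0, 0, 0]],
  ],
)

```text
time: 1.85
tool_pos: [0.6699, -0.05, 0.4007]
orientation: [-0.525, -0.471, 0.527, -0.475]
ft_force: [0.4, -1.1, 0.9]
width: 0.0402
```

Run:
```python
from h import *
s=r.get_state(); print(s['time'],s['tool_pos'],s['q'].round(2),s['width'],delta([.679,-.0594,.40],down(-5.6)))
d=snap('wrist','w1'); print(-d['R'].T@d['t'],d['R'][2], proj(d,[.679,-.0594,.14]))
```

```text
1.85 [ 0.66985177 -0.05002123  0.40067986] [-0.25  0.56  0.37  1.75 -0.24  0.87  0.12] 0.04015623956105444 (array([0.08, 1.01, 0.83]), array([-0.5,  0.4, -0.1]))
[0.67754735 0.01878888 0.36946966] [-0.02781284 -0.27306014 -0.96159482] [329.67051636 259.90245772]
```

View pics/w1.png

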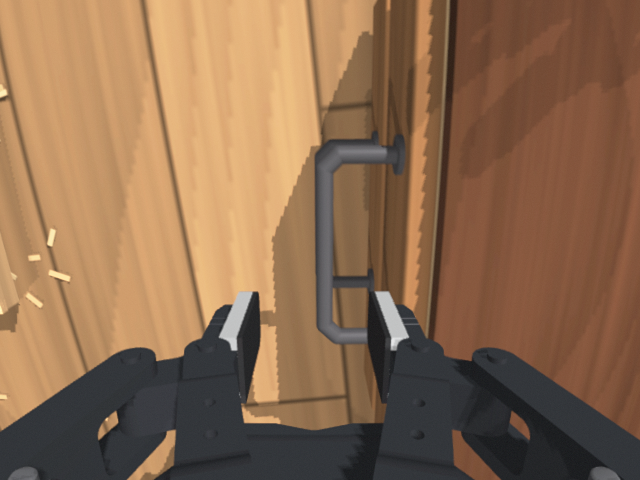

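The wrist view shows the handle bar from (325,165) to (325,325), centred near (325,243). It lies between the fingers with the drawer front to its right.

Run:
```python
from h import *
d=load('w1')
a,b=onz(d,324,165,.14),onz(d,326,322,.14); v=a-b; print(a,b,np.linalg.norm(v),'yaw',np.degrees(np.arctan2(-v[0],v[1])))
m=(a+b)/2; print(m)
e1,e2=onz(d,450,10,.176),onz(d,432,340,.176); v=e1-e2;print('edge yaw',np.degrees(np.arctan2(-v[0],v[1])),e1,e2)
c=onz(d,398,156,.14); print('foot',c,'gap',(c-a)[:2])
print(r.get_state()['tool_pos'],delta([m[0],m[1],.297],down(-5.6)))
```

```text
[ 0.68121912 -0.00456375  0.14      ] [ 0.67294156 -0.09900168  0.14      ] 0.09480000163880509 yaw -5.00921794750288
[ 0.67708034 -0.05178271  0.14      ]
edge yaw -4.935794720002157 [0.74183039 0.06044896 0.176     ] [ 0.72819845 -0.09740191  0.176     ]
foot [ 0.7219784  -0.00388697  0.14      ] gap [0.04075928 0.00067678]
[ 0.6687424  -0.04690232  0.40014996] (array([10.32,  0.88,  0.36]), array([-0.4,  0.2,  0. ]))
```

jog_arm(
  motion=[
    [[0, 0.9, 0.4, -0.6, 0, 0], [0, 0.9, 0.4, -0.6, 0, 0], [3, 0.9, 0.4, -0.6, 0, 0], [6, 0.9, 0.4, -0.6, 0, 0], [8.5, 0.9, 0.4, -0.6, 0, 0], [10.3, 0.9, 0.4, -0.6, 0, 0], [10.3, 0.9, 0.4, -0.6, 0, 0], [10.3, 0.9, 0.4, -0.6, 0, 0]],
  ],
)

```text
time: 2.57
tool_pos: [0.677, -0.0509, 0.2966]
orientation: [-0.521, -0.476, 0.524, -0.477]
ft_force: [0.1, -0.3, 0.7]
width: 0.0401
```

jog_arm(
  motion=[
    [[0, 0, 0, 0, 0, 0], [0, 0, 0, 0, 0, 0], [0, 0, 0, 0, 0, 0], [0, 0, 0, 0, 0, 0], [0, 0, 0, 0, 0, 0]],
  ],
  claw=1,
  grip_force=40,
)

```text
time: 2.98
tool_pos: [0.6771, -0.0504, 0.2983]
orientation: [-0.522, -0.476, 0.524, -0.477]
ft_force: [-1.8, 2.0, 6.6]
width: 0.0087
```

Run:
```python
from h import *
s=r.get_state(); print(s['tool_pos'],s['ft_force'],s['width'],s['q'].round(2))
t=np.radians(-5.2); p=s['tool_pos']-.2*np.array([np.cos(t),np.sin(t),0]); print(p,delta(p,down(-5.2)))
```

```text
[ 0.67706333 -0.05044022  0.29825277] [-1.84879432  2.00934956  6.57481728] 0.008746606426171541 [-0.2   0.68  0.31  1.81 -0.3   0.7   0.18]
[ 0.47788645 -0.03231371  0.29825277] (array([  0.02, -20.  ,   0.04]), array([-0.1,  0.2,  0.1]))
```

Gripped the bar (width about 9 mm). Now I'll pull.

jog_arm(
  motion=[
    [[0, -1.5, 0, 0, 0, 0], [0, -3, 0, 0, 0, 0], [0, -5, 0, 0, 0, 0], [0, -7, 0, 0, 0, 0], [0, -9, 0, 0, 0, 0], [0, -11, 0, 0, 0, 0], [0, -13, 0, 0, 0, 0], [0, -15, 0, 0, 0, 0], [0, -16.5, 0, 0, 0, 0], [0, -18, 0, 0, 0, 0], [0, -19, 0, 0, 0, 0], [0, -19.7, 0, 0, 0, 0], [0, -20.1, 0, 0, 0, 0], [0, -20.1, 0, 0, 0, 0], [0, -20.1, 0, 0, 0, 0]],
  ],
)

```text
time: 4.23
tool_pos: [0.4777, -0.0307, 0.2984]
orientation: [-0.522, -0.476, 0.523, -0.477]
ft_force: [5.5, 4.4, -17.9]
width: 0.0081
```

jog_arm(
  motion=[
    [[0, -0.3, 0, 0, 0, 0], [0, -0.3, 0, 0, 0, 0], [0, -0.3, 0, 0, 0, 0], [0, -0.3, 0, 0, 0, 0]],
  ],
)

```text
time: 4.57
tool_pos: [0.4767, -0.0304, 0.2984]
orientation: [0.523, 0.474, -0.522, 0.479]
ft_force: [8.7, -1.8, -23.6]
width: 0.0085
```

jog_arm(
  motion=[
    [[0, 0.1, 0, 0, 0, 0], [0, 0.1, 0, 0, 0, 0], [0, 0.1, 0, 0, 0, 0], [0, 0.1, 0, 0, 0, 0]],
  ],
  claw=0.06,
)

```text
time: 4.9
tool_pos: [0.4776, -0.0306, 0.2988]
orientation: [0.523, 0.474, -0.521, 0.479]
ft_force: [0.4, 0.4, -0.2]
width: 0.0399
```

jog_arm(
  motion=[
    [[-2, 0, 0, 0, 0, 0], [-5, 0, 0, 0, 0, 0], [-9, 0, 0, 0, 0, 0], [-13, 0, 0, 0, 0, 0], [-15, 2, 0, 0, 0, 0], [-15, 5, 0, 0, 0, 0], [-15, 5, 0, 0, 0, 0], [-15, 5, 0, 0, 0, 0]],
  ],
)

```text
time: 5.57
tool_pos: [0.5269, -0.0346, 0.4494]
orientation: [0.524, 0.474, -0.521, 0.479]
ft_force: [-1.5, -0.0, -1.2]
width: 0.0404
```

Run:
```python
from h import *
s=r.get_state(); print(s['tool_pos'],s['width'],s['q'].round(2))
d=snap('wrist','w2'); t=snap('top','t2')
im=np.hstack([cv2.resize(cv2.imread('pics/w2.png'),(480,360)),cv2.resize(cv2.imread('pics/t2.png')[120:255,270:420][:, :],(320,288))[:288].copy() if 0 else cv2.copyMakeBorder(cv2.resize(cv2.imread('pics/t2.png')[120:255,270:420],(320,288)),0,72,0,0,cv2.BORDER_CONSTANT)])
cv2.imwrite('pics/c2.png',im)
```

```text
[ 0.52685759 -0.03460754  0.44944878] 0.040388473270343984 [-0.37  0.33  0.43  2.02 -0.18  0.83  0.07]
```

View pics/c2.png

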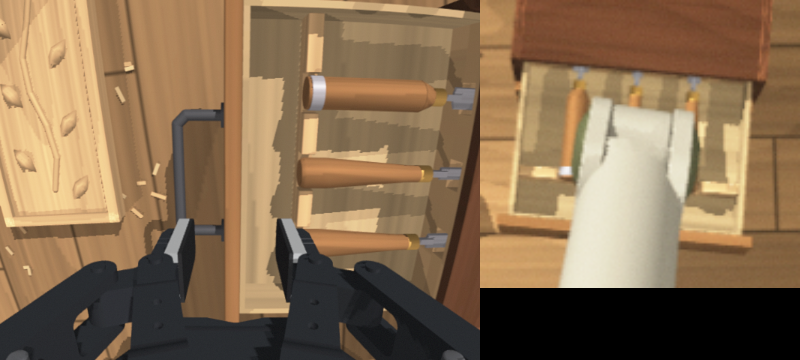

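The crop shows the hooped gouge in the left slot: hoop at wrist crop (318,92), ferrule at (440,97). The slender tools are at (365,170) and (370,242), and the drawer is out to its stop. The hooped one is the unmistakable choice.

Run:
```python
from h import *
d=load('w2'); img=d['img'].astype(int)
hsv=cv2.cvtColor(d['img'],cv2.COLOR_RGB2HSV)
for u in (450,500,550):
    row=hsv[70:180,u]; print(u,[(70+i,*row[i]) for i in range(0,110,6)])
t=np.radians(-5.2); ex=np.array([np.cos(t),np.sin(t),0]); ey=np.array([-ex[1],ex[0],0])
br=np.array([.478,-.0337,0])+.107*ex; 
print('pred butt',br+.075*ey-.009*ex,'pix',proj(d,[*(br+.075*ey-.009*ex)[:2],.128]))
for p in ((404,123),(424,124),(570,129)): print(p,onz(d,*p,.128))
for n,p in dict(front_in=(323,200),frontface_top=(303,200)).items(): print(n,onz(d,*p,.162))
```

```text
450 [(70, np.uint8(17), np.uint8(96), np.uint8(128)), (76, np.uint8(17), np.uint8(97), np.uint8(129)), (82, np.uint8(17), np.uint8(97), np.uint8(131)), (88, np.uint8(18), np.uint8(96), np.uint8(130)), (94, np.uint8(18), np.uint8(97), np.uint8(129)), (100, np.uint8(18), np.uint8(95), np.uint8(129)), (106, np.uint8(14), np.uint8(137), np.uint8(164)), (112, np.uint8(14), np.uint8(139), np.uint8(185)), (118, np.uint8(14), np.uint8(141), np.uint8(192)), (124, np.uint8(14), np.uint8(141), np.uint8(177)), (130, np.uint8(14), np.uint8(141), np.uint8(147)), (136, np.uint8(14), np.uint8(138), np.uint8(122)), (142, np.uint8(13), np.uint8(136), np.uint8(107)), (148, np.uint8(17), np.uint8(98), np.uint8(133)), (154, np.uint8(17), np.uint8(97), np.uint8(155)), (160, np.uint8(17), np.uint8(98), np.uint8(127)), (166, np.uint8(17), np.uint8(96), np.uint8(128)), (172, np.uint8(18), np.uint8(98), np.uint8(125)), (178, np.uint8(17), np.uint8(95), np.uint8(126))]
500 [(70, np.uint8(17), np.uint8(95), np.uint8(134)), (76, np.uint8(18), np.uint8(97), np.uint8(134)), (82, np.uint8(17), np.uint8(95), np.uint
[... 1389 characters left out ...]
), np.uint8(139), np.uint8(145)), (142, np.uint8(14), np.uint8(139), np.uint8(123)), (148, np.uint8(13), np.uint8(133), np.uint8(100)), (154, np.uint8(18), np.uint8(98), np.uint8(153)), (160, np.uint8(17), np.uint8(97), np.uint8(153)), (166, np.uint8(18), np.uint8(97), np.uint8(150)), (172, np.uint8(17), np.uint8(100), np.uint8(123)), (178, np.uint8(17), np.uint8(99), np.uint8(121))]
pred butt [0.58239411 0.03210934 0.        ] pix [382.13138248 120.74919171]
(404, 123) [0.59725389 0.02938935 0.128     ]
(424, 124) [0.61098908 0.0276257  0.128     ]
(570, 129) [0.71636043 0.01694452 0.128     ]
front_in [ 0.53722448 -0.01241651  0.162     ]
frontface_top [ 0.52478428 -0.01125558  0.162     ]
```

Run:
```python
from h import *
print(delta([.6817,.0212,.40],down(84.8)))
```

```text
(array([ 4.92, 15.02, -7.02]), array([-90.1,   0.3,  -0.1]))
```

jog_arm(
  motion=[
    [[0, 7.5, -3.5, -45, 0, 0], [0, 15, -7, -90, 0, 0], [0, 15, -7, -90, 0, 0], [0, 15, -7, -90, 0, 0], [0, 15, -7, -90, 0, 0], [0, 15, -7, -90, 0, 0], [0, 15, -7, -90, 0, 0], [0, 15, -7, -90, 0, 0], [0, 15, -7, -90, 0, 0], [0, 15, -7, -90, 0, 0], [0, 15, -7, -90, 0, 0], [0, 15, -7, -90, 0, 0], [0, 15, -7, -90, 0, 0], [2, 15, -7, -90, 0, 0], [4.9, 15, -7, -90, 0, 0], [4.9, 15, -7, -90, 0, 0], [4.9, 15, -7, -90, 0, 0]],
  ],
  claw=-0.41,
)

```text
time: 7.08
tool_pos: [0.6805, 0.0208, 0.3987]
orientation: [0.031, 0.706, -0.034, 0.706]
ft_force: [-0.5, 0.2, 0.4]
width: 0.0601
```

Run:
```python
from h import *
s=r.get_state(); print(s['time'],s['tool_pos'],s['width'],s['q'].round(2),delta([.6817,.0212,.40],down(84.8)))
d=snap('wrist','w3'); print(proj(d,[.597,.0294,.128]),proj(d,[.6817,.0212,.128]))
```

```text
7.0833 [0.68045991 0.02082565 0.39873465] 0.060149296431900305 [-0.11  0.55 -0.01  1.71  0.01  0.88  1.35] (array([-0.13,  0.05,  0.12]), array([-0.1,  0. ,  0.2]))
[314.20182086  94.92267701] [313.54722276 243.19799459]
```

View pics/w3.png

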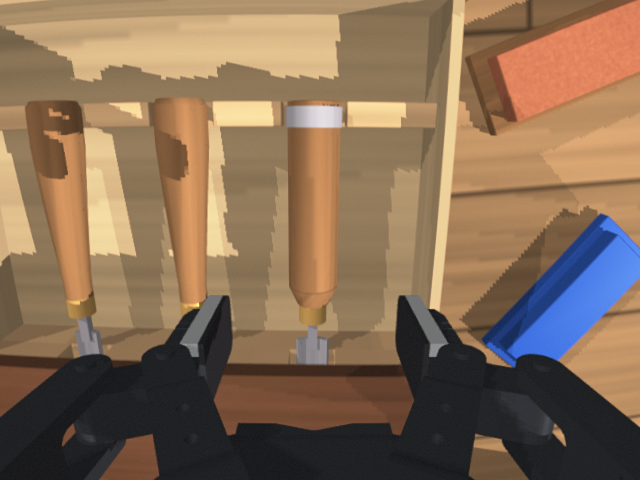

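The view shows the gouge's butt at (314,100) and its axis at column 313, centred between the fingers; the prediction was (314,95). Descending to grip.

jog_arm(
  motion=[
    [[3, 0, 0.1, 0, 0, 0], [6, 0, 0.1, 0, 0, 0], [9, 0, 0.1, 0, 0, 0], [10.5, 0, 0.1, 0, 0, 0], [11.4, 0, 0.1, 0, 0, 0], [11.4, 0, 0.1, 0, 0, 0], [11.4, 0, 0.1, 0, 0, 0]],
  ],
)

```text
time: 7.72
tool_pos: [0.683, 0.0205, 0.2875]
orientation: [0.031, 0.705, -0.034, 0.708]
ft_force: [-0.4, 0.5, 0.9]
width: 0.0601
```

jog_arm(
  motion=[
    [[0, 0, 0, 0, 0, 0], [0, 0, 0, 0, 0, 0], [0, 0, 0, 0, 0, 0], [0, 0, 0, 0, 0, 0], [0, 0, 0, 0, 0, 0], [0, 0, 0, 0, 0, 0]],
  ],
  claw=1,
  grip_force=55,
)

```text
time: 8.22
tool_pos: [0.6836, 0.0204, 0.2895]
orientation: [0.032, 0.704, -0.034, 0.709]
ft_force: [-0.5, -0.5, 7.0]
width: 0.028
```

jog_arm(
  motion=[
    [[0, 0, -0.7, 0, 0, 0], [0, 0, -1.4, 0, 0, 0], [0, 0, -2.1, 0, 0, 0], [0, 0, -2.8, 0, 0, 0], [0, 0, -3.5, 0, 0, 0], [0, 0, -4, 0, 0, 0], [0, 0, -4.3, 0, 0, 0], [0, 0, -4.3, 0, 0, 0], [0, 0, -4.3, 0, 0, 0]],
  ],
)

```text
time: 8.97
tool_pos: [0.6403, 0.0245, 0.2891]
orientation: [0.032, 0.704, -0.034, 0.709]
ft_force: [-1.4, 0.7, 0.5]
width: 0.0282
```

Run:
```python
from h import *
s=r.get_state(); print(s['time'],s['tool_pos'],s['width'],s['ft_force'],s['q'].round(2))
d=snap('wrist','w4')
```

```text
8.9667 [0.64028594 0.02450621 0.28908503] 0.028238170079566433 [-1.39827697  0.6844879   0.52965684] [-0.12  0.63 -0.02  1.9   0.02  0.61  1.33]
```

View pics/w4.png

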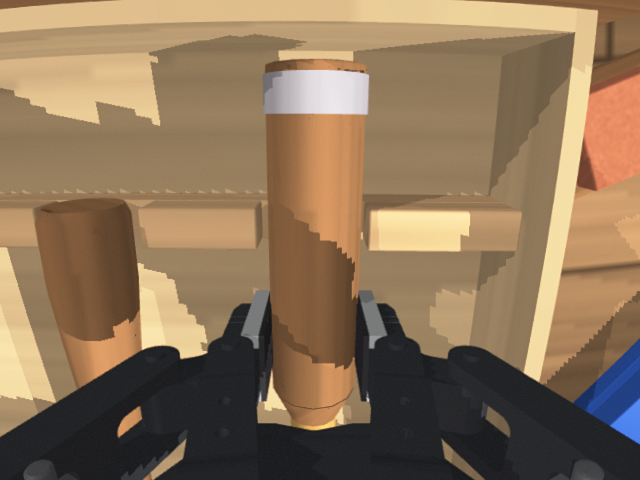

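The view shows the gouge held in the pads, its butt at (316,62) well behind the rest and short of the front board at v≈30. The shift was 43 mm. Lifting straight up, slowly at first.

jog_arm(
  motion=[
    [[-0.5, 0, 0, 0, 0, 0], [-1, 0, 0, 0, 0, 0], [-1.5, 0, 0, 0, 0, 0], [-2, 0, 0, 0, 0, 0]],
  ],
)

```text
time: 9.35
tool_pos: [0.6405, 0.0245, 0.3096]
orientation: [0.032, 0.704, -0.034, 0.709]
ft_force: [0.5, 0.3, -2.5]
width: 0.0286
```

Run:
```python
from h import *
s=r.get_state(); print(s['tool_pos'],s['ft_force'],s['torque'],s['width'])
```

```text
[0.64051432 0.02447166 0.30962084] [ 0.50728927  0.31442074 -2.53124267] [0.01790374 0.04664826 0.01102652] 0.02864424689517901
```

jog_arm(
  motion=[
    [[-2, 0, 0, 0, 0, 0], [-4, 0, 0, 0, 0, 0], [-7, 0, 0, 0, 0, 0], [-10, 0, 0, 0, 0, 0], [-13, 0, 0, 0, 0, 0], [-16, 0, 0, 0, 0, 0], [-18, 0, 0, 0, 0, 0], [-20, 0, 0, 0, 0, 0], [-20, 0, 0, 0, 0, 0]],
  ],
)

```text
time: 10.1
tool_pos: [0.6395, 0.025, 0.5146]
orientation: [0.032, 0.701, -0.033, 0.711]
ft_force: [0.6, -0.4, -1.1]
width: 0.0278
```

jog_arm(
  motion=[
    [[0, 0, 1, 0, -3, 0], [-1, 0, 2, 0, -7, 0], [-1, 0, 3, 0, -11, 0], [-2, 0, 4, 0, -15, 0], [-2, 0, 5, 0, -19, 0], [-3, 0, 6, 0, -23, 0], [-3, 0, 7, 0, -27, 0], [-4, 0, 8, 0, -31, 0], [-4, 0, 9, 0, -35, 0], [-5, 0, 10, 0, -39, 0], [-5, 0, 10, 0, -43, 0], [-5, 0, 10, 0, -47, 0], [-5, 0, 10, 0, -51, 0], [-5, 0, 10, 0, -54, 0], [-5, 0, 10, 0, -57, 0], [-5, 0, 10, 0, -59, 0], [-5, 0, 10, 0, -60, 0], [-5, 0, 10, 0, -60, 0], [-5, 0, 10, 0, -60, 0], [-5, 0, 10, 0, -60, 0]],
  ],
)

```text
time: 11.77
tool_pos: [0.7374, 0.0119, 0.5625]
orientation: [0.008, 0.274, -0.057, 0.96]
ft_force: [0.1, -0.0, -2.4]
width: 0.0287
```

Run:
```python
from h import *
s=r.get_state(); print(s['time'],s['tool_pos'],s['q'].round(2),abs(s['joint_vel']).max(),s['width'],s['ft_force'])
R=Ro.from_quat(s['orientation']).as_matrix(); print(R.round(2))
print('gouge angle from vertical',np.degrees(np.arccos(R[2,2])),'butt z',(s['tool_pos']+R@[.155,0,-.085])[2])
snap('scene','s5');snap('top','t5')
im=np.hstack([cv2.imread('pics/s5.png')[60:460,250:640],cv2.imread('pics/t5.png')[30:430,130:530]]); cv2.imwrite('pics/c5.png',im)
```

```text
11.7667 [0.73744798 0.01186508 0.56254185] [-0.25  0.38  0.16  1.79  1.63  0.16 -0.21] 2.182735548513375 0.028708995410586104 [ 0.09593814 -0.04497788 -2.39386514]
[[ 0.84  0.11  0.53]
 [-0.1   0.99 -0.05]
 [-0.53 -0.02  0.85]]
gouge angle from vertical 31.832862943771186 butt z 0.4086102443395236
```

View pics/c5.png

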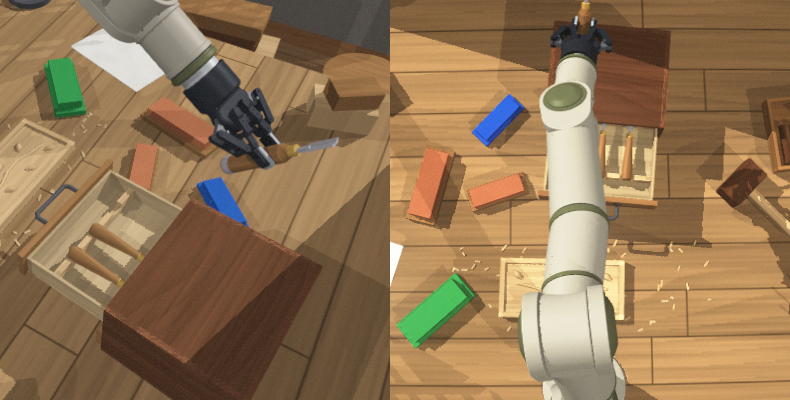

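The image shows the gouge held with its blade rising to the right in the scene crop: butt (225,165), tip (335,143). The other two tools are in the drawer, and the drawer is open. Joint 5 was still turning near the wrist singularity, so I'll hold the present pose to stop it.

jog_arm(
  motion=[
    [[0, 0, 0, 0, 0, 0], [0, 0, 0, 0, 0, 0], [0, 0, 0, 0, 0, 0], [0, 0, 0, 0, 0, 0], [0, 0, 0, 0, 0, 0], [0, 0, 0, 0, 0, 0], [0, 0, 0, 0, 0, 0], [0, 0, 0, 0, 0, 0], [0, 0, 0, 0, 0, 0], [0, 0, 0, 0, 0, 0]],
  ],
)

```text
time: 12.7
tool_pos: [0.7374, 0.0119, 0.5627]
orientation: [0.007, 0.274, -0.056, 0.96]
ft_force: [0.1, 0.6, -2.6]
width: 0.0277
```

Run:
```python
from h import *
s=r.get_state(); print(s['time'],s['tool_pos'],s['q'].round(3),s['joint_vel'].round(3),s['width'],s['ft_force'])
R=Ro.from_quat(s['orientation']).as_matrix()
print('angle',np.degrees(np.arccos(R[2,2])))
d=snap('scene','s6'); t=snap('top','t6')
g=s['tool_pos']+R@[.15,0,0]; B=g-R[:,2]*.085; T=g+R[:,2]*.105; print('butt,tip',B,T)
im=cv2.imread('pics/s6.png'); 
for P,c in((B,(0,0,255)),(T,(255,0,0))): cv2.circle(im,tuple(proj(d,P).round().astype(int).tolist()),3,c,1); print(proj(d,P),proj(t,P))
cv2.imwrite('pics/c6.png',cv2.resize(im[130:300,440:640],None,fx=3,fy=3))
s=r.get_state(); print(s['time'],s['joint_vel'].round(3),s['tool_pos'])
```

```text
12.7 [0.73744045 0.01192978 0.5627432 ] [-0.252  0.375  0.159  1.785  1.628  0.16  -0.209] [ 0.001  0.001 -0.001 -0.001 -0.     0.    -0.003] 0.027732066904686895 [ 0.09557059  0.5549394  -2.59678054]
angle 31.84235696901291
butt,tip [8.19253389e-01 1.73855412e-04 4.11437411e-01] [ 0.91912975 -0.00836784  0.57284296]
[478.58237361 227.43660983] [321.14045476  88.5009548 ]
[571.71701759 181.20483652] [325.37899578  12.66059553]
12.8 [ 0.001 -0.     0.001  0.001  0.002  0.002 -0.001] [0.73744466 0.01188449 0.56272307]
```

View pics/c6.png

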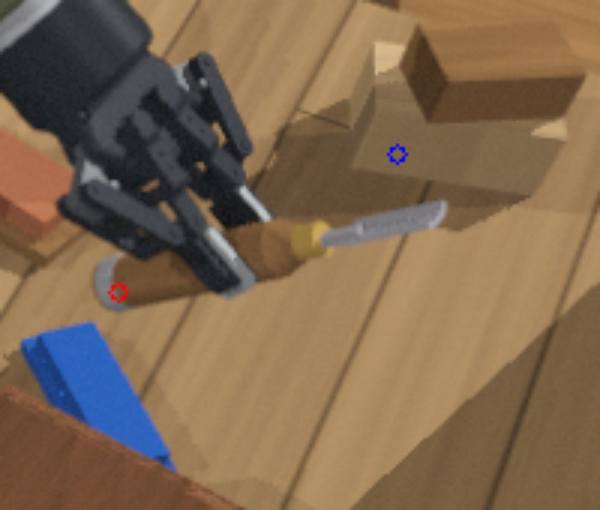

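The picture shows the gouge lower than a rigid grip predicts: tip at crop (445,205) instead of (397,154), so it turned in the pads. I'll work out the actual slope.

Run:
```python
from h import *
s=r.get_state(); R=Ro.from_quat(s['orientation']).as_matrix(); g=s['tool_pos']+R@[.15,0,0]; n=R[:,1]
d=load('s6'); P=[]
for x,y in((445,205),(105,283),(310,240)):
    c,w=ray(d,440+x/3,130+y/3); P.append(c+w*((g-c)@n)/(w@n))
T,B,F=P; v=T-B; print(T,B,F,np.linalg.norm(v),'elev',np.degrees(np.arcsin(v[2]/np.linalg.norm(v))))
v=F-B;print(np.degrees(np.arcsin(v[2]/np.linalg.norm(v))), R.T@(g-B)); t=load('t6');print(proj(t,T),proj(t,B))
```

```text
[ 0.94765033 -0.01189602  0.55749578] [0.81204315 0.00098379 0.41427271] [ 0.90098902 -0.00751724  0.50505372] 0.19765637422726698 elev 46.436109864937904
45.45478036408161 [ 7.67648267e-03 -9.86623977e-17  8.64018760e-02]
[326.74836162   4.31385621] [320.83814498  90.93400513]
```

Actual slope is about 46°, inside the limit but thin. I'll grip at 60 N and tip a further 20°, slowly.

jog_arm(
  motion=[
    [[0, 0, 0, 0, 0, 0], [0, 0, 0, 0, 0, 0], [0, 0, 0, 0, -1, 0], [0, 0, 0, 0, -2, 0], [0, 0, 0, 0, -3, 0], [0, 0, 0, 0, -4, 0], [0, 0, 0, 0, -5, 0], [0, 0, 0, 0, -6.5, 0], [0, 0, 0, 0, -8, 0], [0, 0, 0, 0, -9.5, 0], [0, 0, 0, 0, -11, 0], [0, 0, 0, 0, -12.5, 0], [0, 0, 0, 0, -14, 0], [0, 0, 0, 0, -16, 0], [0, 0, 0, 0, -18, 0], [0, 0, 0, 0, -19, 0], [0, 0, 0, 0, -20, 0], [0, 0, 0, 0, -20, 0], [0, 0, 0, 0, -20, 0], [0, 0, 0, 0, -20, 0]],
  ],
  grip_force=60,
)

```text
time: 14.47
tool_pos: [0.7375, 0.0119, 0.5628]
orientation: [-0.002, 0.104, -0.057, 0.993]
ft_force: [-0.3, -0.1, -2.6]
width: 0.028
```

jog_arm(
  motion=[
    [[0, 0, 0, 0, 0, 0], [0, 0, 0, 0, 0, 0], [0, 0, 0, 0, 0, 0], [0, 0, 0, 0, 0, 0], [0, 0, 0, 0, 0, 0], [0, 0, 0, 0, 0, 0]],
  ],
)

```text
time: 14.97
tool_pos: [0.7375, 0.0119, 0.5628]
orientation: [-0.002, 0.104, -0.057, 0.993]
ft_force: [0.5, 0.6, -2.7]
width: 0.0277
```

Run:
```python
from h import *
s=r.get_state(); print(s['time'],s['tool_pos'],s['q'].round(3),s['joint_vel'].round(3),s['width'],s['ft_force'])
R=Ro.from_quat(s['orientation']).as_matrix(); print('angle',np.degrees(np.arccos(R[2,2])))
d=snap('scene','s7'); t=snap('top','t7')
cv2.imwrite('pics/c7.png',np.hstack([cv2.resize(cv2.imread('pics/s7.png')[100:300,440:640],None,fx=2,fy=2),cv2.imread('pics/t7.png')[0:400,140:520]]))
```

```text
14.9667 [0.73747389 0.01192252 0.56278891] [ 0.082  0.413 -0.317  1.865  2.512  0.608 -0.954] [ 0.002 -0.    -0.001  0.001 -0.001  0.    -0.   ] 0.027706252795430382 [ 0.49008685  0.56795416 -2.74599401]
angle 11.907130341573776
```

View pics/c7.png

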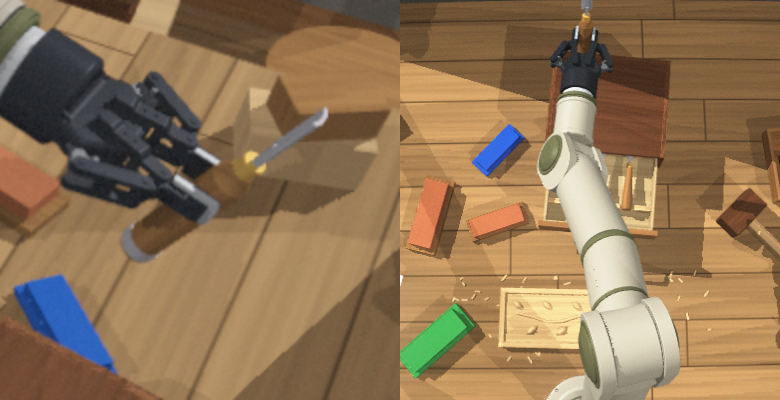

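Run:
```python
from h import *
s=r.get_state(); R=Ro.from_quat(s['orientation']).as_matrix(); g=s['tool_pos']+R@[.15,0,0]; n=R[:,1]
d=load('s7'); P=[]
for x,y in((325,113),(133,247)):
    c,w=ray(d,440+x/2,100+y/2); P.append(c+w*((g-c)@n)/(w@n))
T,B=P; v=T-B; print(T,B,np.linalg.norm(v),'elev',np.degrees(np.arcsin(v[2]/np.linalg.norm(v))))
# drawer front top edge at z=.162 from the top view: left/right ends
t=load('t7'); print(onz(t,140+139,228,.162),onz(t,140+258,234,.162))
print(s['joint_vel'].round(3)); r.job_done()
```

```text
[ 0.93940218 -0.0097674   0.62702129] [ 0.85894541 -0.00370668  0.44763469] 0.19669665802032488 elev 65.78268155497527
[0.52955019 0.11481069 0.162     ] [ 0.51008547 -0.2060257   0.162     ]
[ 0.     0.001 -0.001  0.001  0.001 -0.001 -0.001]
the job is handed in; nothing more can be done
```

The job is handed in, at about 15 s of the 64 s allowed; no verdict was reported.

**What I did:**
- I pulled the top drawer about 200 mm, until it would go no further.
- I gripped the mallet gouge in the left slot, drew it back 43 mm out of the guard, lifted it straight up and tipped it.

**Last checks:**
- **Slope:** the gouge's edge points up at about 66°, as measured in the scene camera. The measured length of 197 mm against the true 190 mm gives a feel for the error.
- **Clearance and stillness:** the butt is about 0.45 m above the bench. The arm is still and the fingers hold the tool at 60 N.
- **Other items:** the drawer's front edge still measures about 0.21 m out. The mallet and stone look unmoved in the last top view. The two slender tools were in their slots in the last views that showed both, and the arm partly hides them in the final one. I did not measure the lower drawer, but nothing touched it.

**What disagreed:** the gouge turned about 12–14° in the pads before or while it was being tipped, leaving it at only about 46°. I raised the grip from 55 to 60 N and tipped the gripper another 20° to make up for it. The slope rose by about 19°, so it did not slip again.

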